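Load the sample cell into the coolant light gauge

TASK

Pick up the sample cell by its two metal sides, keeping the fingers off the clear faces, and lower it upright into the open loading bay of the light gauge with its clear faces towards the lamp and the receiver. Slide it along the channel, past the sprung shoe, into the light path until it meets the end stop, press it steadily but gently against the stop for about a second (about 10 N, never more than 25 N), and let go. Do not ram or bear down hard on the gauge, and leave the other things on the bench where they are.

Things in the scene. Friction and masses are not known exactly. Their poses are not given: they have to be found in the camera images.
- cell_mid (a point): Centre, half-way up, of the loose sample cell: an upright square block 30 x 30 mm, 75 mm tall, about 0.18 kg, standing on the bench. Bare metal sides face its own +x and -x; clear glass faces its +y and -y; z up; black cap. A half turn about z changes nothing. Grip it across the metal sides (30 mm), in its upper half, so that the fingertips stay above the gauge's walls.
- panes: The clear glass of the sample cell (20 mm wide between the metal sides, 30 mm through, 62 mm tall); origin at the centre of the cell's underside, same axes as the cell. Fingers must not touch it.
- gauge: Fixed light gauge, grey base plate 200 (x) x 250 (y) x 12 mm; origin: centre of its underside. A straight open-topped channel runs along its x: floor at z = 12 mm, walls up to z = 36 mm. The datum wall's inner face is the plane y = +16 mm (x -75 to +74). Opposite it the loading bay's wall has its face at y = -22 mm (x -75 to -15). Bearing down on the floor while sliding adds friction.
- bay (a point): On the channel floor in the middle of the loading bay (gauge x = -35, y = -3, z = 12 mm), 38 mm wide, open on top; same axes as the gauge. The cell is lowered here, then slid to +x.
- home (a point): On the channel floor in the light path (gauge x = +35, y = +1, z = 12 mm), gauge axes: where the centre of the cell's underside stands when the cell lies against the datum wall and the stop screw is at mid setting. With other settings the cell meets the screw up to 6 mm before or beyond this point (light still passes through the glass).
- stop: The end stop: a fixed block (12 x 32 mm, top at gauge z = 36 mm) across the channel's end, origin at the foot of its face (gauge x = +62, z = 12 mm), gauge axes. A steel screw (12 mm across, gauge z = 24 mm) sticks out of it towards the bay; the cell stops on its tip. Its setting differs each time, is rigid and not measured: tip at gauge x = 44 to 56 mm, to be found by feel.
- bottle: Bystander: white plastic bottle, 64 mm across, 170 mm tall; origin at the centre of its underside.
- holder: Bystander: dark steel tool holder, 60 mm across, 90 mm tall, standing on its nose; origin at the centre of its underside.
- pinblock: Bystander: wooden block 70 x 130 x 30 mm with upright steel pins up to 65 mm; origin at the centre of its underside.
- shoe_face (a point): Brass spring shoe on the channel's -y side; point on its flat when free (gauge x = 30, y = -10, z = 24 mm), gauge axes. Slanted lead-in from gauge x = -12 to +12. The cell pushes it back 4 mm; it presses the cell to the datum wall with about 6 N. Sliding the cell takes about 6 to 12 N at the lead-in, 4 to 8 N beyond. The shoe bars entry from above.
- beam (a point): Middle of the light path, a line along the gauge's y (gauge x = 35, y = 0, z = 55 mm), from the green lamp housing (+y) to the green receiver housing (-y). Both housings are 56 mm long in x, reach up to gauge z = 88 mm; their snouts end at y = +47 and -47 mm. Gauge axes.
Not all that is in view belongs to the job. Of the things that look like the part that bears cell_mid, take the one that is farthest to the robot's left at the start.

How it is judged:
By the outcome, as a careful person would: the job done as asked, in the order asked, and still so for the second after the job is handed in, with the robot touching nothing.
It also fails if it takes over 72 s, if anything falls off the work surface, if the arm or the gripper's body presses on something with over 40 N, if the wrist force passes 120 N, or if a joint passes its speed limit or range.

ROBOT

A 6-joint arm with a two-finger parallel gripper is mounted at the origin on the work surface. World frame = base frame: x ahead of the robot, y to its left, z up, the work surface at z = 0. Lengths are in m, angles in degrees, forces in N, time in s.
With the tool pointing down it reaches from about 0.4 to 0.825 m from the base axis. Payload 7 kg.
Tool frame: the origin (TCP) lies at the centre of the arm's flange, where the gripper is bolted on; the fingertips stand 178 mm ahead of it and the grasp point (between the pads) lies 159 mm ahead of it (tip_reach is the distance from the TCP to the fingertips, in m); z points along the fingers, y is the line along which they close (so a half turn about z gives the same grasp; the last joint's range is limited). The gripper opens to 88 mm and grips with 3 to 60 N. Pads are 19 mm wide; open, the fingers measure 130 mm over their backs; the gripper's body (78 mm by 193 mm) begins 47 mm behind the grasp point.
Start: joints at [-53.68, 20.546, 0.682, 0, -70.136, -16.507], TCP at [0.229, -0.635, 0.405] pointing down, gripper open.
Joint ranges: [-176.03, 176.03], [-82.01, 121.73], [-58.28, 71.71], [-173.87, 95.51], [-174.79, -0.11], [-173.66, 173.66]. Speed limits (degrees/s): [136.94, 136.94, 172.46, 180, 180, 180].

INTERFACE

Orientations are given as [roll, pitch, yaw] about the fixed x, y, z axes, in that order (R = Rz(yaw) Ry(pitch) Rx(roll)).
In Python, from plant import * gives the robot as it stands.
- The arm moves only by the shell command python3 -m handwheel 'ROWS'. ROWS is JSON, a list of rows, each a list of 7 numbers: the opening, from -1 (shut) to 1 (fully open), then the shift along the tool's x, y, z as a fraction of full scale, then the turn, a rotation vector about the tool's x, y, z as a fraction of full scale. A call has 1 to 5 rows; each row shifts and turns the commanded pose from where the row before left it, along the tool's axes as they then stand; what a row does not reach is not made up. Full scale, the value 1, is 0.025 m for a shift and 6 degrees for a turn. A row lasts 1/8 s, in which the tool goes at most 62.5 mm and 10.7 degrees, less where a joint would pass 70% of its speed; a pose out of reach is approached as far as the arm can. A call with a number of a shift or a turn outside -1 to 1 is refused whole. A call with a gripper value outside its range is refused whole. The fingers move at their own pace and stop on an object; the grip force is fixed at half the most. Time passes only in rows, so rows that do not move let the fingers close. It gives the time, the measured TCP pose, the force, the opening and the grip force at its end, in the units of the state.
- get_obs(): the state, without advancing time (a new reading comes with each control period).
- snapshot(name): name is "side" or "top"; returns a dict with "color" (400x640x3 uint8, red, green, blue), "fx", "fy", "cx", "cy" (pixels), "R" (3x3) and "t" (3): a world point X has camera coordinates R X + t. Camera axes: x right, y down, z forward; pixel columns grow to the right and rows downward; lengths in m; the calibration is good to about 2 mm. A picture is of the moment at which its call begins. There is no depth.
- close_job(): hands the job in; it is judged then, once.
The state is a dict: "clock": time; "joint_pos": joint angles; "qvel": joint speeds; "tau": joint torques, N m; "tool_pos": TCP position; "orientation": TCP orientation; "force": force on the tool from outside, world axes, zero at the start; "moment": the same for the moment, N m; "opening": finger opening in m; "gripper_force": force on a finger pad.
Only numpy, scipy, OpenCV 4.12 (cv2) and the standard library are available. Lean on these libraries where they do the work, as an engineer would, in place of code of your own. Each camera call takes 0.05 s, during which the arm holds its last target. There are 200 camera calls.

## Working session

There is one attempt and no reset: what is moved stays moved. The work goes in short steps, Python scripts to look and compute and a shell command to move; the robot and the scene stay as the last step left them, time stands still between calls to the robot, and variables do not carry over. Pictures are saved under pics/ and viewed, at most 10 in all, crops included, and the job is handed in when it is done.

```bash
ls; mkdir -p pics; python3 - <<'E'
from plant import *
import cv2
o=get_obs(); print(o)
for n in("side","top"):
    s=snapshot(n); cv2.imwrite(f"pics/{n}0.png",s["color"][...,::-1])
    print(n,s["fx"],s["fy"],s["cx"],s["cy"],s["R"],s["t"])
E
```

```text
pics
{'clock': 0.0, 'joint_pos': array([-5.36789775e+01,  2.05896772e+01,  6.33103402e-01, -2.09638929e-02,
       -7.01341257e+01, -1.65072517e+01]), 'qvel': array([ 0.04303395, -0.02449312,  0.04531057, -0.00455877, -0.04547303,
        0.05554496]), 'tau': array([-1.57304956e-03, -5.82706189e+01,  2.93056744e+01,  6.99699908e+00,
        6.69073634e-03, -1.86061334e-04]), 'tool_pos': array([ 0.22873653, -0.63484909,  0.40373454]), 'orientation': array([ 1.79907439e+02, -6.87850420e-03, -1.60193363e+02]), 'force': array([ 0.48101803, -0.32315171,  0.61182462]), 'moment': array([-0.00053524,  0.00543823,  0.01847419]), 'gripper_force': 0.0, 'opening': 0.08797190217629668}
side 409.9089880883165 409.9089880883165 321.40899965253755 209.89770222201994 [[-9.93107167e-01 -1.17206096e-01 -9.41570540e-04]
 [-9.26337086e-02  7.89772361e-01 -6.06365083e-01]
 [ 7.18133107e-02 -6.02098288e-01 -7.95185827e-01]] [0.52856504 0.17411418 0.83566986]
top 434.13611494856974 434.13611494856974 324.02452569279905 198.896519327683 [[ 0.0272147  -0.99959524  0.0082901 ]
 [-0.98341151 -0.02826006 -0.17917359]
 [ 0.17933534 -0.00327643 -0.98378255]] [-0.12763391  0.55271547  1.01323378]
```

View pics/side0.png

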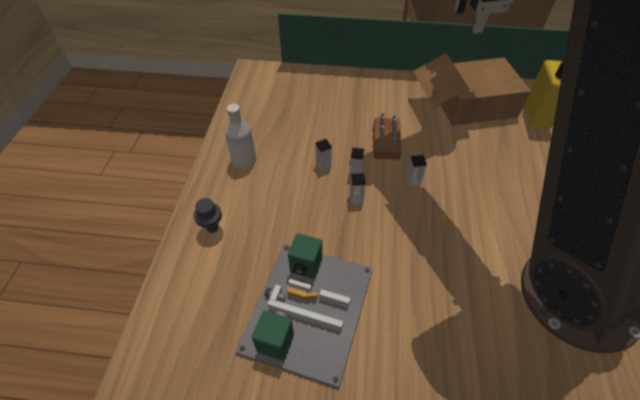

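View pics/top0.png

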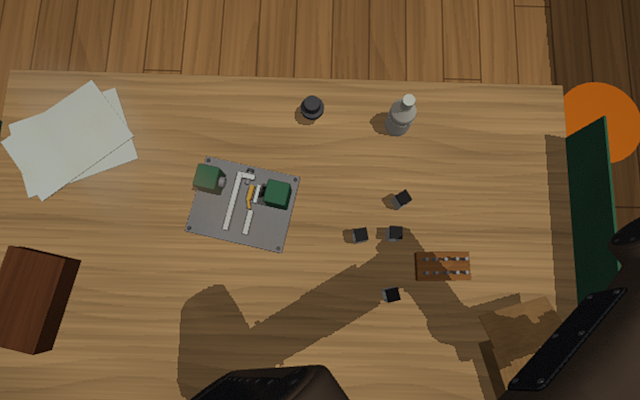

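Candidates (top image): cells at (402,199), (360,235), (395,232) and (391,295). The robot's left is +y, which is image left, so I choose (360,235), which is (358,189) in the side view. I'll check it in a close crop.

```bash
python3 - <<'E'
import cv2,numpy as np
t=cv2.imread("pics/top0.png");s=cv2.imread("pics/side0.png")
a=cv2.resize(t[210:260,335:415],(800,500)[:2],interpolation=cv2.INTER_CUBIC)
a=cv2.resize(t[215:255,335:415],None,fx=5,fy=5,interpolation=cv2.INTER_CUBIC)
b=cv2.resize(s[140:210,310:390],None,fx=5,fy=5,interpolation=cv2.INTER_CUBIC)
c=np.zeros((350,800,3),np.uint8);c[:200,:400]=a;c[:,400:]=b
cv2.imwrite("pics/crop1.png",c)
cv2.imwrite("pics/crop2.png",cv2.resize(t[145:265,175:310],None,fx=5,fy=5,interpolation=cv2.INTER_CUBIC))
E
```

```text
(no output)
```

View pics/crop1.png

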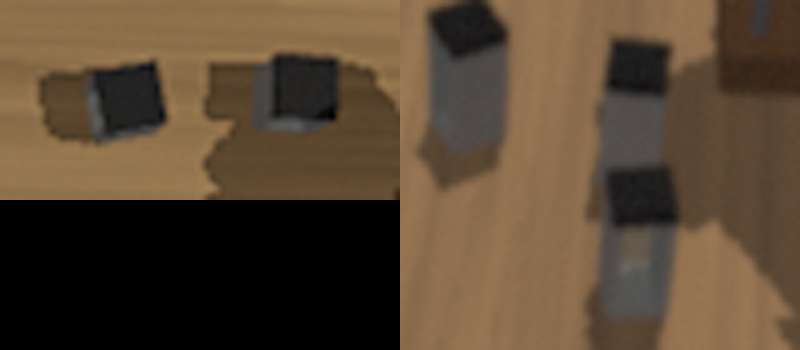

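View pics/crop2.png

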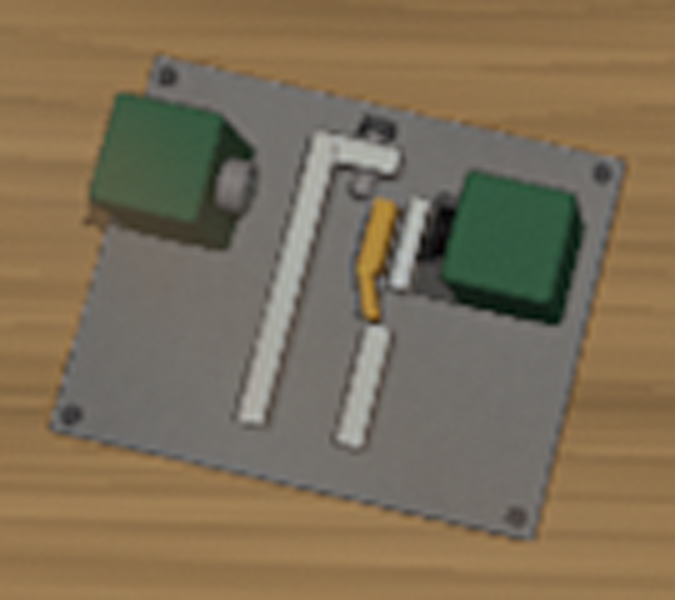

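```bash
cat > h.py <<'E'
import numpy as np,cv2
from plant import *
from scipy.spatial.transform import Rotation as Rt
from scipy.optimize import least_squares
def proj(s,X):
    c=np.asarray(X)@s["R"].T+s["t"]; return np.c_[s["fx"]*c[:,0]/c[:,2]+s["cx"],s["fy"]*c[:,1]/c[:,2]+s["cy"]]
def unproj(s,uv,z):
    uv=np.atleast_2d(uv).astype(float); d=np.c_[(uv[:,0]-s["cx"])/s["fx"],(uv[:,1]-s["cy"])/s["fy"],np.ones(len(uv))]@s["R"]
    C=-s["R"].T@s["t"]; return C+d*((z-C[2])/d[:,2])[:,None]
def place(P,x,y,yaw):
    return Rt.from_euler('z',yaw,degrees=True).apply(P)+[x,y,0]
def subpix(s,p):
    g=cv2.cvtColor(s["color"],cv2.COLOR_RGB2GRAY)
    return cv2.cornerSubPix(g,np.float32(p).reshape(-1,1,2),(4,4),(-1,-1),(3,50,.01)).reshape(-1,2)
E
python3 - <<'E'
from h import *
T=snapshot("top");S=snapshot("side")
pt=(np.array([(158,55),(627,157),(535,540),(50,432)])+.5)/5-.5+[175,145]
ps=np.array([(288,248),(371,270),(337,380),(240,357)])
ct=subpix(T,pt);cs=subpix(S,ps);print(ct-pt,cs-ps)
P=np.array([(100,125,12),(100,-125,12),(-100,-125,12),(-100,125,12)])/1000.
# side order: cam right = -x, up = -y
Ps=np.array([(100,-125,12),(-100,-125,12),(-100,125,12),(100,125,12)])/1000.
for lab,f in (("top",lambda v:(proj(T,place(P,*v))-ct).ravel()),("side",lambda v:(proj(S,place(Ps,*v))-cs).ravel())):
    r=least_squares(f,[.6,.15,-13],x_scale=[.01,.01,1]);print(lab,r.x,np.round(r.fun,1))
g=T["color"].max(2)[215:255,335:372]
n,l,st,ce=cv2.connectedComponentsWithStats((g<45).astype(np.uint8))
k=1+st[1:,4].argmax();pts=np.argwhere(l==k)[:,::-1].astype(np.float32)
b=cv2.boxPoints(cv2.minAreaRect(pts))+[335,215];print(b,st[k])
w=unproj(T,b,.075);c=w.mean(0);c2=unproj(T,ce[k]+[335,215],.075)[0];e=np.diff(w,axis=0)
print(c,c2,np.degrees(np.arctan2(e[:,1],e[:,0])),np.linalg.norm(e,axis=1))
print("in side: base/top centre",proj(S,[[c2[0],c2[1],.0],[c2[0],c2[1],.075]]))
E
```

```text
[[-3.05175780e-06  6.10351563e-06]
 [-3.97378540e+00  3.55957031e+00]
 [-2.32323608e+00  8.88885498e-02]
 [ 2.91751709e+00 -1.22070312e-02]] [[0.         0.        ]
 [0.48623657 0.14474487]
 [0.         0.        ]
 [0.         0.        ]]
top [  0.54406089   0.09423893 -11.50685744] [-0.8  0.3  3.6 -2.1  1.3  1.3 -4.   0.2]
side [  0.54424396   0.09579983 -10.40477488] [-4.  -4.5  1.9 -3.   4.7  7.3 -3.3 -3.6]
[[353.36470222 229.14117336]
 [365.01176262 226.55293941]
 [367.69411469 238.62352753]
 [356.0470562  241.21176147]] [ 19  13  14  14 144]
[ 0.47022296 -0.20043823  0.075     ] [ 0.46953673 -0.20009733  0.075     ] [ -75.8563945  -166.88535687  104.06722716] [0.02834125 0.02915242 0.02820095]
in side: base/top centre [[356.90500025 198.54621882]
 [359.1496075  177.77864966]]
```

```bash
python3 - <<'E'
from h import *
T=snapshot("top");S=snapshot("side")
pt=(np.array([(158,55),(627,157),(535,540),(50,432)])+.5)/5-.5+[175,145]
P=np.array([(100,125,12),(100,-125,12),(-100,-125,12),(-100,125,12)])/1000.
r=least_squares(lambda v:(proj(T,place(P,*v))-pt).ravel(),[.6,.15,-13],x_scale=[.01,.01,1]);print(r.x,np.round(r.fun,1))
# wall tops z=.036 in crop: datum wall lower-end inner corner, bay wall lower-end inner corner, stop
q=(np.array([(267,420),(340,440)])+.5)/5-.5+[175,145]
w=unproj(T,q,.036)-[r.x[0],r.x[1],0];print("walls in gauge",Rt.from_euler('z',-r.x[2],degrees=True).apply(w))
im=S["color"][...,::-1].copy()[230:390,220:390]
Q=proj(S,place(np.vstack([P,np.array([(-75,16,36),(74,16,36),(-75,-22,36),(-15,-22,36),(44,0,24)])/1000.]),*r.x))
im=cv2.resize(im,None,fx=4,fy=3.5,interpolation=cv2.INTER_CUBIC)
for u,v in Q: cv2.circle(im,(int((u-220+.5)*4),int((v-230+.5)*3.5)),3,(0,0,255),1)
im2=T["color"][...,::-1]; cv2.imwrite("pics/chk.png",im)
E
```

```text
[  0.54625938   0.09227494 -10.99270354] [-0.4 -0.1  0.2  0.1  0.3  0.1 -0.  -0.2]
walls in gauge [[-0.0724228   0.01506814  0.036     ]
 [-0.07414584 -0.02222654  0.036     ]]
```

View pics/chk.png

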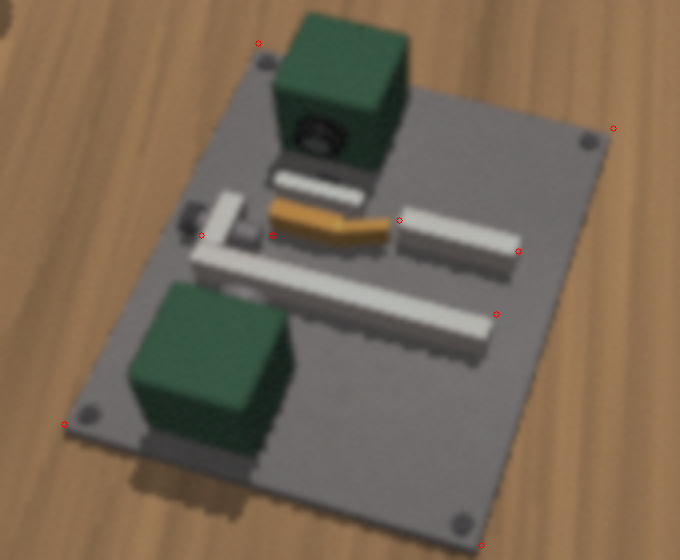

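```bash
python3 -m handwheel '[[1,0,0,0,0,0,-1],[1,0,0,0,0,0,-1],[1,0,0,0,0,0,-1],[1,0,0,0,0,0,-1],[1,0,0,0,0,0,-1]]'; python3 -m handwheel '[[1,0,0,0,0,0,-1],[1,0,0,0,0,0,-1],[1,0,0,0,0,0,-1],[1,0,0,0,0,0,-1],[1,0,0,0,0,0,-1]]'
```

```text
clock: 0.92
tool_pos: [0.2288, -0.635, 0.4046]
orientation: [180.0, 0.0, -130.0]
force: [-0.3, -0.3, -0.3]
opening: 0.0876
gripper_force: 0.0
clock: 1.55
tool_pos: [0.2288, -0.635, 0.4046]
orientation: [180.0, 0.0, -100.0]
force: [0.3, 0.1, 0.5]
opening: 0.0877
gripper_force: 0.0
```

```bash
cat >> h.py <<'E'
def plan(xyz,yaw):
    o=get_obs(); R=Rt.from_euler('xyz',o["orientation"],degrees=True)
    G=Rt.from_euler('xyz',[180,0,yaw],degrees=True)
    print("turn first, units:",np.round((R.inv()*G).as_rotvec(degrees=True)/6,2)," then shift units:",np.round(G.inv().apply(np.array(xyz)-o["tool_pos"])/.025,2), "f",np.round(o["force"],1))
E
python3 -m handwheel '[[1,0,0,0,0,0,-1],[1,0,0,0,0,0,-1],[1,0,0,0,0,0,-1],[1,0,0,0,0,0,-0.85]]'
python3 -m handwheel '[[1,-1,-0.9,0,0,0,0],[1,-1,-0.9,0,0,0,0],[1,-1,-0.9,0,0,0,0],[1,-1,-0.9,0,0,0,0],[1,-1,-0.9,0,0,0,0]]'
python3 -m handwheel '[[1,-1,-0.9,0.4,0,0,0],[1,-1,-0.9,0.4,0,0,0],[1,-1,-0.9,0.4,0,0,0],[1,-1,-0.9,0.4,0,0,0],[1,-1,-0.9,0.4,0,0,0]]'
python3 -m handwheel '[[1,-1,-0.85,0.4,0,0,0],[1,-1,-0.85,0.4,0,0,0],[1,-1,-0.85,0.4,0,0,0],[1,-1,-0.85,0,0,0,0],[1,-0.8,-0.85,0,0,0,0]]'
python3 -c "
from h import *
plan([.4698,-.2002,.215],-77)
T=snapshot('top');S=snapshot('side')
a=cv2.resize(T['color'][195:275,310:410,::-1],None,fx=4,fy=4,interpolation=2);b=cv2.resize(S['color'][130:230,310:410,::-1],None,fx=4,fy=4,interpolation=2)
c=np.zeros((400,800,3),np.uint8);c[:320,:400]=a;c[:,400:]=b;cv2.imwrite('pics/near1.png',c)"
```

```text
clock: 2.05
tool_pos: [0.2287, -0.635, 0.4046]
orientation: [-180.0, 0.0, -76.9]
force: [-0.9, -0.2, -0.4]
opening: 0.0877
gripper_force: 0.0
clock: 2.68
tool_pos: [0.3109, -0.4871, 0.4047]
orientation: [-180.0, -0.0, -77.1]
force: [-0.4, -0.4, -0.3]
opening: 0.0877
gripper_force: 0.0
clock: 3.3
tool_pos: [0.3926, -0.3401, 0.3545]
orientation: [-180.0, -0.0, -77.1]
force: [-0.1, -0.3, 0.3]
opening: 0.0877
gripper_force: 0.0
clock: 3.92
tool_pos: [0.4693, -0.1993, 0.3247]
orientation: [-180.0, -0.0, -77.1]
force: [-0.8, -0.2, 0.3]
opening: 0.0876
gripper_force: 0.0
turn first, units: [-0.   -0.   -0.01]  then shift units: [ 0.04 -0.01  4.39] f [-0.8 -0.2  0.3]
```

View pics/near1.png

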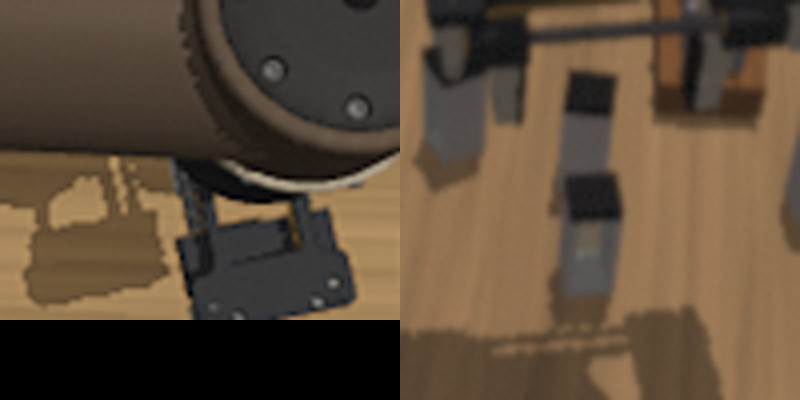

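Side view: the open fingers, at crop (505,120) and (710,105), straddle the chosen cell. Its cap is at (593,190), and a clear window faces the camera. Descending and gripping.

```bash
python3 -m handwheel '[[1,0.1,-0.05,0.9,0,0,0],[1,0,0,0.9,0,0,0],[1,0,0,0.9,0,0,0],[1,0,0,0.9,0,0,0],[1,0,0,0.79,0,0,0]]'
python3 -m handwheel '[[-1,0,0,0,0,0,0],[-1,0,0,0,0,0,0],[-1,0,0,0,0,0,0],[-1,0,0,0,0,0,0],[-1,0,0,0,0,0,0]]'
python3 -m handwheel '[[-1,0,0,0,0,0,0],[-1,0,0,0,0,0,0],[-1,0,0,0,0,0,0]]'
```

```text
clock: 4.65
tool_pos: [0.4704, -0.2029, 0.2142]
orientation: [180.0, 0.0, -77.1]
force: [0.4, 0.2, -0.3]
opening: 0.0877
gripper_force: 0.0
clock: 5.28
tool_pos: [0.4708, -0.2025, 0.2153]
orientation: [-180.0, -0.0, -77.1]
force: [0.3, -0.3, -0.3]
opening: 0.0432
gripper_force: 0.0
clock: 5.65
tool_pos: [0.4708, -0.2025, 0.215]
orientation: [-180.0, -0.0, -77.1]
force: [-0.6, -0.4, 1.8]
opening: 0.0301
gripper_force: 29.9
```

```bash
python3 -m handwheel '[[-1,0,0,-0.4,0,0,0],[-1,0,0,-1,0,0,0],[-1,0,0,-1,0,0,0],[-1,0,0,-1,0,0,0],[-1,0,0,-1,0,0,0]]'
python3 -m handwheel '[[-1,0,0,0,0,0,1],[-1,0,0,0,0,0,1],[-1,0,0,0,0,0,1],[-1,0,0,0,0,0,1]]'
python3 -c "
from h import *
b=place(np.array([[-.035,-.002,.0]]),.5463,.0923,-11)[0];print(b)
plan([b[0],b[1],.325],-101)"
```

```text
clock: 6.28
tool_pos: [0.4703, -0.2025, 0.3261]
orientation: [180.0, 0.0, -77.1]
force: [-0.5, 0.2, -1.7]
opening: 0.0297
gripper_force: 29.9
clock: 6.78
tool_pos: [0.4704, -0.2025, 0.3253]
orientation: [180.0, 0.0, -101.3]
force: [-0.3, 0.3, -2.1]
opening: 0.0298
gripper_force: 29.9
[0.51156143 0.09701506 0.        ]
turn first, units: [ 0.    0.   -0.05]  then shift units: [-1.207e+01  6.700e-01  1.000e-02] f [-0.3  0.3 -2.1]
```

```bash
python3 -m handwheel '[[-1,-1,0.05,0,0,0,0],[-1,-1,0.05,0,0,0,0],[-1,-1,0.05,0,0,0,0],[-1,-1,0.05,0,0,0,0],[-1,-1,0.05,0,0,0,0]]'
python3 -m handwheel '[[-1,-1,0.05,0,0,0,0],[-1,-1,0.05,0,0,0,0],[-1,-1,0.06,0,0,0,0],[-1,-1,0.06,0,0,0,0],[-1,-1,0.06,0,0,0,0]]'
python3 -m handwheel '[[-1,-1,0.07,0,0,0,0],[-1,-0.8,0.07,0,0,0,0],[-1,-0.27,0,0.8,0,0,0],[-1,0,0,0.8,0,0,0],[-1,0,0,0,0,0,0]]'
python3 -c "
from h import *
b=place(np.array([[-.035,-.002,.0]]),.5463,.0923,-11)[0]
plan([b[0],b[1],.215+.012],-101)
T=snapshot('top');S=snapshot('side')
cv2.imwrite('pics/t2.png',T['color'][...,::-1]);cv2.imwrite('pics/s2.png',S['color'][...,::-1])
cv2.imwrite('pics/near2.png',cv2.resize(S['color'][225:395,225:395,::-1],(595,595),interpolation=2))"
```

```text
clock: 7.4
tool_pos: [0.4884, -0.0779, 0.3253]
orientation: [180.0, 0.0, -101.1]
force: [0.8, -0.1, -1.7]
opening: 0.0299
gripper_force: 29.9
clock: 8.02
tool_pos: [0.5056, 0.0461, 0.3253]
orientation: [180.0, -0.0, -101.1]
force: [0.3, -0.7, -1.3]
opening: 0.0296
gripper_force: 29.9
clock: 8.65
tool_pos: [0.5117, 0.0967, 0.2838]
orientation: [179.8, -0.1, -101.1]
force: [-0.2, -1.3, -1.2]
opening: 0.0301
gripper_force: 29.9
turn first, units: [ 0.03 -0.02 -0.02]  then shift units: [-0.01  0.01  2.27] f [-0.2 -1.3 -1.2]
```

View pics/near2.png

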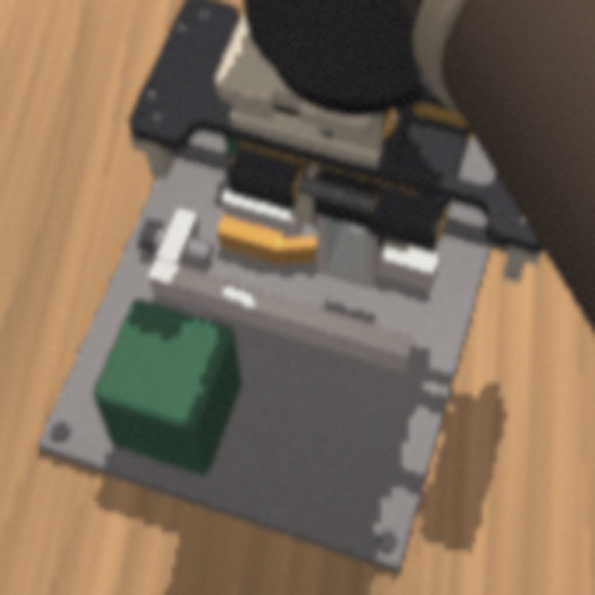

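```bash
python3 - <<'E'
from h import *
T=snapshot("top");S=snapshot("side");o=get_obs();p=o["tool_pos"];zb=p[2]-.215;print(p,zb)
g=(.5463,.0923,-11)
G=np.array([(-100,125,12),(100,125,12),(-75,16,36),(74,16,36),(-75,-22,36),(-15,-22,36),(30,-10,36)])/1e3
C=np.array([(-15,15),(15,15),(15,-15),(-15,-15)])/1e3
print(np.round((proj(S,place(G,*g))-225+.5)*3.5))
c=place(np.c_[C,[zb]*4],p[0],p[1],-11.1);print("cell bottom",np.round((proj(S,c)-225+.5)*3.5))
c=place(np.c_[C,[zb+.062]*4],p[0],p[1],-11.1);print("cell cap",np.round((proj(S,c)-225+.5)*3.5))
im=T["color"][140:260,180:310,::-1]
im=cv2.resize(im,None,fx=5,fy=5,interpolation=2)[:, :600]
for k,(P,col) in enumerate(((place(G,*g),(0,0,255)),(place(np.c_[C,[zb]*4],p[0],p[1],-11.1),(255,0,0)))):
    for u,v in proj(T,P): cv2.circle(im,(int((u-180+.5)*5),int((v-140+.5)*5)),3,col,1)
im2=cv2.resize(S["color"][270:340,270:370,::-1],None,fx=8,fy=8,interpolation=2)[:, :800]
cv2.imwrite("pics/n3.png",im);cv2.imwrite("pics/n4.png",im2)
E
```

```text
[0.51265901 0.09689316 0.28589018] 0.0708901842013023
[[404. 563.]
 [ 39. 442.]
 [417. 332.]
 [158. 253.]
 [436. 269.]
 [332. 238.]
 [249. 235.]]
cell bottom [[373. 286.]
 [318. 269.]
 [336. 220.]
 [390. 235.]]
cell cap [[375. 232.]
 [317. 215.]
 [336. 163.]
 [393. 180.]]
```

View pics/n4.png

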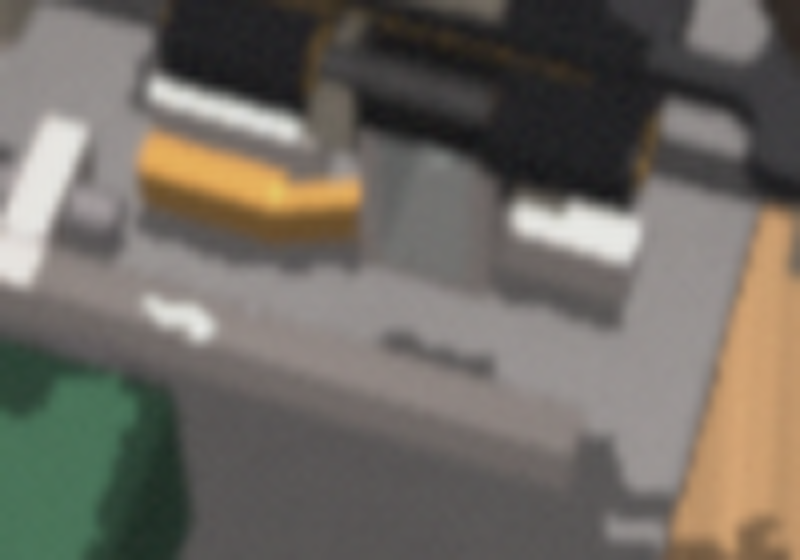

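Side crop: the cell's lower near edge runs from (365,262) to (490,292), matching the arm's prediction. The gauge's near corners and wall edges sit about 1.5–2 px lower than my estimate, so the gauge is about 3–5 mm further +y. I'll shift +2.5 mm and lower with force checks.

```bash
python3 -m handwheel '[[-1,-0.1,0,0,0,0,0],[-1,0,0,0.5,0,0,0],[-1,0,0,0.5,0,0,0],[-1,0,0,0.2,0,0,0],[-1,0,0,0,0,0,0]]'; python3 -m handwheel '[[-1,0,0,0.1,0,0,0],[-1,0,0,0.1,0,0,0],[-1,0,0,0,0,0,0]]'
```

```text
clock: 9.48
tool_pos: [0.5127, 0.0992, 0.2541]
orientation: [179.9, -0.1, -101.1]
force: [-0.2, 0.2, -1.7]
opening: 0.03
gripper_force: 29.9
clock: 9.85
tool_pos: [0.5128, 0.0992, 0.2498]
orientation: [180.0, -0.0, -101.1]
force: [0.3, 0.0, -0.9]
opening: 0.0297
gripper_force: 29.9
```

```bash
python3 -m handwheel '[[-1,0,0,0.08,0,0,0],[-1,0,0,0.08,0,0,0],[-1,0,0,0,0,0,0]]';python3 -m handwheel '[[-1,0,0,0.08,0,0,0],[-1,0,0,0.08,0,0,0],[-1,0,0,0,0,0,0]]'
```

```text
clock: 10.22
tool_pos: [0.5127, 0.0992, 0.2457]
orientation: [180.0, -0.0, -101.1]
force: [-0.5, 0.3, -2.5]
opening: 0.0298
gripper_force: 29.9
clock: 10.6
tool_pos: [0.5127, 0.0992, 0.2417]
orientation: [180.0, -0.0, -101.1]
force: [0.9, -0.4, -0.8]
opening: 0.03
gripper_force: 29.9
```

```bash
python3 -m handwheel '[[-1,0,0,0.12,0,0,0],[-1,0,0,0.12,0,0,0],[-1,0,0,0.12,0,0,0],[-1,0,0,0.08,0,0,0],[-1,0,0,0,0,0,0]]';python3 -m handwheel '[[-1,0,0,0.04,0,0,0],[-1,0,0,0,0,0,0]]';python3 -m handwheel '[[-1,0,0,0.04,0,0,0],[-1,0,0,0,0,0,0]]'
```

```text
clock: 11.22
tool_pos: [0.5127, 0.0992, 0.2307]
orientation: [180.0, -0.0, -101.1]
force: [-0.0, 0.5, -1.1]
opening: 0.0299
gripper_force: 29.9
clock: 11.48
tool_pos: [0.5128, 0.0993, 0.2299]
orientation: [180.0, -0.0, -101.1]
force: [0.2, -0.1, -0.9]
opening: 0.03
gripper_force: 29.9
clock: 11.72
tool_pos: [0.5128, 0.0992, 0.2288]
orientation: [180.0, -0.0, -101.1]
force: [0.0, -0.1, -1.4]
opening: 0.0296
gripper_force: 29.9
```

```bash
python3 -m handwheel '[[-1,0,0,0.03,0,0,0],[-1,0,0,0,0,0,0]]';python3 -m handwheel '[[-1,0,0,0.02,0,0,0],[-1,0,0,0,0,0,0]]';python3 -m handwheel '[[-1,0,0,0.02,0,0,0],[-1,0,0,0,0,0,0]]'
```

```text
clock: 11.98
tool_pos: [0.5128, 0.0993, 0.2281]
orientation: [180.0, -0.0, -101.1]
force: [0.4, -0.1, -2.4]
opening: 0.03
gripper_force: 29.9
clock: 12.22
tool_pos: [0.5128, 0.0993, 0.2276]
orientation: [180.0, -0.0, -101.1]
force: [1.1, 0.4, -2.3]
opening: 0.0297
gripper_force: 29.9
clock: 12.48
tool_pos: [0.5128, 0.0992, 0.2271]
orientation: [180.0, -0.0, -101.1]
force: [-0.6, 0.5, -1.4]
opening: 0.0296
gripper_force: 29.9
```

```bash
python3 -m handwheel '[[-1,0,0,0.02,0,0,0],[-1,0,0,0,0,0,0]]';python3 -m handwheel '[[-1,0,0,0.02,0,0,0],[-1,0,0,0,0,0,0]]'
```

```text
clock: 12.72
tool_pos: [0.5128, 0.0993, 0.227]
orientation: [-180.0, 0.0, -101.1]
force: [-2.1, -0.0, 3.8]
opening: 0.0299
gripper_force: 29.9
clock: 12.98
tool_pos: [0.5128, 0.0992, 0.227]
orientation: [-180.0, 0.0, -101.1]
force: [-4.1, -0.4, 10.1]
opening: 0.0297
gripper_force: 29.9
```

```bash
python3 -m handwheel '[[-1,0,0,-0.05,0,0,0],[-1,0,0,0,0,0,0]]';for i in 1; do python3 -m handwheel '[[-1,-0.04,0,0,0,0,0],[-1,0,0,0,0,0,0]]'; done;python3 -m handwheel '[[-1,-0.03,0,0,0,0,0],[-1,0,0,0,0,0,0]]'
```

```text
clock: 13.22
tool_pos: [0.5128, 0.0993, 0.2273]
orientation: [-180.0, 0.0, -101.1]
force: [-0.2, -0.0, -1.0]
opening: 0.0295
gripper_force: 29.9
clock: 13.48
tool_pos: [0.513, 0.1003, 0.2272]
orientation: [180.0, -0.0, -101.1]
force: [0.8, 1.1, -1.9]
opening: 0.0299
gripper_force: 29.9
clock: 13.72
tool_pos: [0.5131, 0.1007, 0.2273]
orientation: [180.0, -0.0, -101.1]
force: [0.5, -2.9, -1.5]
opening: 0.0298
gripper_force: 29.9
```

```bash
python3 -m handwheel '[[-1,0.02,-0.1,0,0,0,0],[-1,0,-0.1,0,0,0,0],[-1,0,-0.1,0,0,0,0],[-1,0,-0.1,0,0,0,0],[-1,0,-0.1,0,0,0,0]]';python3 -m handwheel '[[-1,0,-0.1,0,0,0,0],[-1,0,-0.1,0,0,0,0]]'
```

```text
clock: 14.35
tool_pos: [0.5254, 0.098, 0.2274]
orientation: [180.0, -0.0, -101.1]
force: [-0.5, -0.8, -1.2]
opening: 0.03
gripper_force: 29.9
clock: 14.6
tool_pos: [0.5303, 0.0971, 0.2274]
orientation: [180.0, -0.0, -101.1]
force: [-1.2, -0.7, -1.5]
opening: 0.0298
gripper_force: 29.9
```

```bash
for i in 1; do python3 -m handwheel '[[-1,0,-0.1,0,0,0,0],[-1,0,-0.1,0,0,0,0]]';  python3 -m handwheel '[[-1,0,-0.1,0,0,0,0],[-1,0,-0.1,0,0,0,0]]'; python3 -m handwheel '[[-1,0,-0.1,0,0,0,0],[-1,0,-0.1,0,0,0,0]]'; done
```

```text
clock: 14.85
tool_pos: [0.535, 0.0961, 0.2273]
orientation: [180.0, -0.0, -101.1]
force: [-4.2, 1.6, -0.7]
opening: 0.03
gripper_force: 29.9
clock: 15.1
tool_pos: [0.5388, 0.0953, 0.227]
orientation: [179.8, -0.0, -101.1]
force: [-11.5, 4.5, 4.8]
opening: 0.0298
gripper_force: 30.0
clock: 15.35
tool_pos: [0.5431, 0.0944, 0.2271]
orientation: [179.8, -0.0, -101.1]
force: [-12.5, 6.6, 7.3]
opening: 0.0298
gripper_force: 30.0
```

```bash
python3 -m handwheel '[[-1,0,-0.05,-0.02,0,0,0],[-1,0,-0.1,0,0,0,0]]';  python3 -m handwheel '[[-1,0,-0.1,0,0,0,0],[-1,0,-0.1,0,0,0,0]]'; python3 -m handwheel '[[-1,0,-0.1,0,0,0,0],[-1,0,-0.1,0,0,0,0]]'
```

```text
clock: 15.6
tool_pos: [0.5473, 0.0937, 0.2273]
orientation: [179.8, -0.0, -101.1]
force: [-6.1, 3.3, -2.4]
opening: 0.0297
gripper_force: 30.0
clock: 15.85
tool_pos: [0.5526, 0.0926, 0.2273]
orientation: [179.9, -0.0, -101.1]
force: [-6.0, 2.7, -1.3]
opening: 0.0298
gripper_force: 30.0
clock: 16.1
tool_pos: [0.5575, 0.0917, 0.2272]
orientation: [179.8, -0.0, -101.1]
force: [-5.8, 1.2, -2.0]
opening: 0.0299
gripper_force: 30.0
```

```bash
python3 -m handwheel '[[-1,0,-0.1,0,0,0,0],[-1,0,-0.1,0,0,0,0],[-1,0,-0.1,0,0,0,0],[-1,0,-0.1,0,0,0,0],[-1,0,-0.06,0,0,0,0]]'; python3 -m handwheel '[[-1,0,-0.04,0,0,0,0],[-1,0,-0.04,0,0,0,0]]';python3 -m handwheel '[[-1,0,-0.04,0,0,0,0],[-1,0,-0.03,0,0,0,0]]'
```

```text
clock: 16.73
tool_pos: [0.5687, 0.0895, 0.2271]
orientation: [179.8, -0.0, -101.1]
force: [-5.8, 2.7, -1.8]
opening: 0.0296
gripper_force: 30.0
clock: 16.98
tool_pos: [0.5706, 0.0891, 0.2272]
orientation: [179.8, -0.0, -101.1]
force: [-5.8, 2.2, -1.1]
opening: 0.0298
gripper_force: 30.0
clock: 17.23
tool_pos: [0.5723, 0.0888, 0.2271]
orientation: [179.8, -0.0, -101.1]
force: [-6.5, 2.3, -2.3]
opening: 0.0301
gripper_force: 30.0
```

```bash
python3 -m handwheel '[[-1,0,-0.03,0,0,0,0],[-1,0,0,0,0,0,0]]'
```

```text
clock: 17.48
tool_pos: [0.573, 0.0886, 0.2271]
orientation: [179.8, -0.0, -101.1]
force: [-6.5, 3.3, -1.9]
opening: 0.03
gripper_force: 30.0
```

```bash
python3 -m handwheel '[[-1,0,-0.03,0,0,0,0],[-1,0,-0.02,0,0,0,0],[-1,0,0,0,0,0,0]]'
```

```text
clock: 17.85
tool_pos: [0.5742, 0.0884, 0.2271]
orientation: [179.8, -0.0, -101.1]
force: [-6.0, 2.4, -0.5]
opening: 0.0298
gripper_force: 30.0
```

```bash
python3 -m handwheel '[[-1,0,-0.03,0,0,0,0],[-1,0,-0.02,0,0,0,0],[-1,0,0,0,0,0,0]]'
```

```text
clock: 18.23
tool_pos: [0.5755, 0.0881, 0.2272]
orientation: [179.8, -0.0, -101.1]
force: [-6.3, 2.2, -1.8]
opening: 0.0298
gripper_force: 30.0
```

```bash
python3 -m handwheel '[[-1,0,-0.03,0,0,0,0],[-1,0,-0.03,0,0,0,0],[-1,0,0,0,0,0,0]]'
```

```text
clock: 18.6
tool_pos: [0.5769, 0.0878, 0.2271]
orientation: [179.8, -0.0, -101.1]
force: [-5.7, 2.0, -1.9]
opening: 0.0296
gripper_force: 30.0
```

```bash
python3 -m handwheel '[[-1,0,-0.03,0,0,0,0],[-1,0,-0.02,0,0,0,0],[-1,0,0,0,0,0,0]]'
```

```text
clock: 18.98
tool_pos: [0.5781, 0.0876, 0.2271]
orientation: [179.8, -0.0, -101.1]
force: [-6.1, 2.3, -1.6]
opening: 0.0297
gripper_force: 30.0
```

```bash
python3 -m handwheel '[[-1,0,-0.03,0,0,0,0],[-1,0,-0.02,0,0,0,0],[-1,0,0,0,0,0,0]]'
```

```text
clock: 19.35
tool_pos: [0.5793, 0.0874, 0.2271]
orientation: [179.8, -0.0, -101.1]
force: [-5.7, 2.3, -2.4]
opening: 0.0301
gripper_force: 30.0
```

```bash
python3 -m handwheel '[[-1,0,-0.03,0,0,0,0],[-1,0,-0.02,0,0,0,0],[-1,0,0,0,0,0,0]]'
```

```text
clock: 19.73
tool_pos: [0.5805, 0.0871, 0.2271]
orientation: [179.8, -0.0, -101.1]
force: [-5.8, 2.6, -1.2]
opening: 0.0299
gripper_force: 30.0
```

```bash
python3 -m handwheel '[[-1,0,-0.03,0,0,0,0],[-1,0,-0.03,0,0,0,0],[-1,0,0,0,0,0,0]]'
```

```text
clock: 20.1
tool_pos: [0.5812, 0.087, 0.2271]
orientation: [179.7, -0.1, -101.1]
force: [-10.6, 4.9, 2.7]
opening: 0.03
gripper_force: 30.0
```

Contact with the screw felt at x≈0.581. Building up the press.

```bash
python3 -m handwheel '[[-1,0,-0.02,0,0,0,0],[-1,0,0,0,0,0,0]]'
```

```text
clock: 20.35
tool_pos: [0.5814, 0.0869, 0.2271]
orientation: [179.7, -0.1, -101.1]
force: [-12.9, 6.1, 4.8]
opening: 0.0299
gripper_force: 30.0
```

```bash
python3 -m handwheel '[[-1,0,-0.02,0,0,0,0],[-1,0,0,0,0,0,0],[-1,0,0,0,0,0,0]]'
```

```text
clock: 20.72
tool_pos: [0.5815, 0.0869, 0.2271]
orientation: [179.6, -0.1, -101.1]
force: [-14.7, 5.6, 6.5]
opening: 0.03
gripper_force: 30.0
```

```bash
python3 -m handwheel '[[-1,0,-0.005,0,0,0,0],[-1,0,0,0,0,0,0],[-1,0,0,0,0,0,0],[-1,0,0,0,0,0,0],[-1,0,0,0,0,0,0]]';python3 -m handwheel '[[-1,0,0,0,0,0,0],[-1,0,0,0,0,0,0],[-1,0,0,0,0,0,0],[-1,0,0,0,0,0,0],[-1,0,0,0,0,0,0]]'
```

```text
clock: 21.35
tool_pos: [0.5816, 0.0869, 0.2272]
orientation: [179.6, -0.1, -101.1]
force: [-16.3, 6.8, 5.6]
opening: 0.03
gripper_force: 30.0
clock: 21.98
tool_pos: [0.5816, 0.0869, 0.2271]
orientation: [179.6, -0.1, -101.1]
force: [-15.1, 8.2, 8.1]
opening: 0.0297
gripper_force: 30.0
```

```bash
python3 -m handwheel '[[-1,0,0.02,0,0,0,0],[-1,0,0,0,0,0,0]]';python3 -m handwheel '[[0.3,0,0,0,0,0,0],[0.3,0,0,0,0,0,0],[0.3,0,0,0,0,0,0],[0.3,0,0,0,0,0,0],[0.3,0,0,0,0,0,0]]'; python3 -c "
from h import *
plan([.58,.087,.35],-101)
S=snapshot('side');cv2.imwrite('pics/rel.png',cv2.resize(S['color'][250:350,250:370,::-1],None,fx=6,fy=6,interpolation=2))"
```

```text
clock: 22.22
tool_pos: [0.5814, 0.0869, 0.2271]
orientation: [179.7, -0.1, -101.1]
force: [-12.8, 5.8, 5.7]
opening: 0.0299
gripper_force: 30.0
clock: 22.85
tool_pos: [0.584, 0.0866, 0.228]
orientation: [-180.0, 0.0, -101.1]
force: [0.8, -0.0, 0.5]
opening: 0.0565
gripper_force: 0.0
turn first, units: [-0.    0.   -0.02]  then shift units: [ 0.01  0.16 -4.88] f [ 0.8 -0.   0.5]
```

View pics/rel.png

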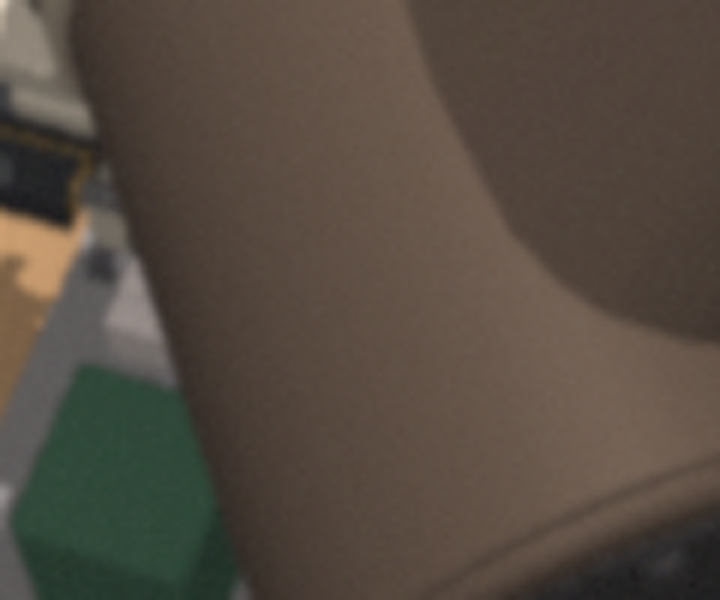

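The arm hides the cell. The fingers are open and force-free, so I lift straight up and move aside to check.

```bash
python3 -m handwheel '[[0.3,0,0,-0.3,0,0,0],[0.3,0,0,-0.7,0,0,0],[0.3,0,0,-1,0,0,0],[0.3,0,0,-1,0,0,0],[0.3,0,0,-1,0,0,0]]'; python3 -m handwheel '[[0.3,0,0,-1,0,0,0],[0.3,1,0,-1,0,0,0],[0.3,1,0,0,0,0,0],[0.3,1,0,0,0,0,0],[0.3,1,0,0,0,0,0]]';python3 -m handwheel '[[0.3,1,0,0,0,0,0],[0.3,1,0,0,0,0,0],[0.3,1,0,0,0,0,0],[0.3,1,0,0,0,0,0],[0.3,1,0,0,0,0,0]]'; python3 -m handwheel '[[0.3,1,0,0,0,0,0],[0.3,1,0,0,0,0,0],[0.3,1,0,0,0,0,0],[0.3,0,0,0,0,0,0]]';python3 -c "
from h import *
S=snapshot('side');T=snapshot('top')
a=cv2.resize(S['color'][170:390,160:400,::-1],(400,366),interpolation=2);b=cv2.resize(T['color'][80:260,180:420,::-1],(400,300),interpolation=2)
c=np.zeros((600,800,3),np.uint8);c[:366,:400]=a;c[:300,400:]=b
c[300:,400:]=cv2.resize(T['color'][160:235,215:315,::-1],(400,300),interpolation=2)
c[366:,:400]=cv2.resize(S['color'][275:334,260:360,::-1],(400,234),interpolation=2)
cv2.imwrite('pics/fin.png',c)"
```

```text
clock: 23.52
tool_pos: [0.5838, 0.0866, 0.3294]
orientation: [-180.0, 0.0, -101.1]
force: [-0.3, -0.1, -0.3]
opening: 0.0567
gripper_force: 0.0
clock: 24.15
tool_pos: [0.5639, -0.0127, 0.3777]
orientation: [180.0, -0.0, -101.1]
force: [0.9, 0.2, -0.6]
opening: 0.0569
gripper_force: 0.0
clock: 24.78
tool_pos: [0.5398, -0.1354, 0.3776]
orientation: [180.0, -0.0, -101.1]
force: [0.2, 0.2, 0.1]
opening: 0.0574
gripper_force: 0.0
clock: 25.28
tool_pos: [0.5253, -0.2093, 0.3774]
orientation: [179.9, -0.0, -101.2]
force: [-0.6, 0.0, -0.6]
opening: 0.0571
gripper_force: 0.0
```

View pics/fin.png

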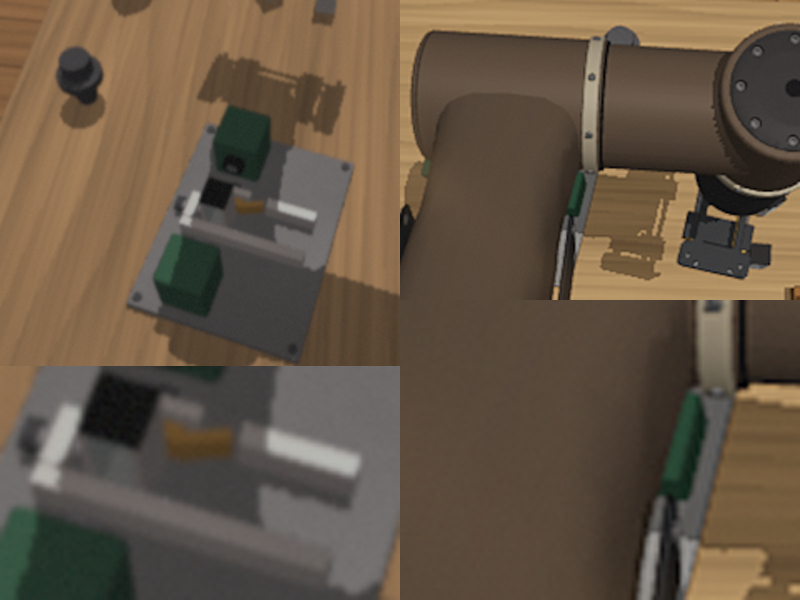

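The cell stands upright at the end stop, with its cap at crop (120,410). It lies against the datum wall, glass facing the lamp and receiver, and the robot is clear of everything.

```bash
python3 -c "
from plant import *
print(close_job())"
```

```text
the job is handed in; nothing more can be done
None
```

The leftmost sample cell is upright in the light path with its clear faces to the lamp and receiver, pressed against the stop screw at about 10 N (estimated, after sliding friction) for about 1.3 s, and released; the job was handed in at about 25 s.

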